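# Nudge a stuck tile loose in its plaster mould with a gauge blade

## Robot

A 6-joint arm with a two-finger parallel gripper is mounted at the origin on the work surface. World frame = base frame: x ahead of the robot, y to its left, z up, the work surface at z = 0. Lengths are in m, angles in degrees, forces in N, time in s.
With the tool pointing down it reaches from about 0.4 to 0.825 m from the base axis. Payload 7 kg.
Tool frame: the origin (TCP) lies midway between the tips of the shut fingers; the grasp point (between the pads) lies 19 mm behind it (r.grip_depth is the distance from the TCP to the grasp point, in m); z points along the fingers, y is the line along which they close (so a half turn about z gives the same grasp; the last joint's range is limited). The gripper opens to 88 mm and grips with 3 to 60 N. Pads are 19 mm wide; open, the fingers measure 130 mm over their backs; the gripper's body (78 mm by 193 mm) begins 47 mm behind the grasp point.
Start: joints at [80.506, 20.546, 0.682, 0, -70.136, -16.507], TCP at [0.296, 0.607, 0.227] pointing down, gripper open.
Joint ranges: [-176.03, 176.03], [-82.01, 121.73], [-58.28, 71.71], [-173.87, 95.51], [-174.79, -0.11], [-173.66, 173.66]. Speed limits (degrees/s): [136.94, 136.94, 172.46, 180, 180, 180].

## Interface

Orientations are given as [roll, pitch, yaw] about the fixed x, y, z axes, in that order (R = Rz(yaw) Ry(pitch) Rx(roll)).
In Python, from plant import r, capture, close_job, search_frame, outline_of gives the robot as it stands.
- The arm moves only by the shell command python3 -m creep 'ROWS' [FORCE]. ROWS is JSON, a list of rows, each a list of 7 numbers: the finger opening in mm, from 0 to 87.6, then the shift along the world's x, y, z in units of 25 mm (1.0 is 25 mm), then the turn, a rotation vector about the world's x, y, z in degrees. In form: [[hand, x, y, z, ax, ay, az], ...]. A call has 1 to 8 rows; each row shifts and turns the commanded pose from where the row before left it; what a row does not reach is not made up. A row lasts 1/12 s, in which the tool goes at most 41.7 mm and 7.16 degrees, less where a joint would pass 70% of its speed; a pose out of reach is approached as far as the arm can. A call is refused whole if a number of a shift passes 1 or a number of a turn 7.16, either way. A call with a gripper value outside its range is refused whole. The fingers move at their own pace and stop on an object; FORCE is the grip in N (left out, the last holds). Time passes only in rows, so rows that do not move let the fingers close. It gives the time, the measured TCP pose, the force, the opening and the grip force at its end, in the units of the state.
- r.get_state(): the state, without advancing time (a new reading comes with each control period).
- capture(name): name is "scene" or "top"; returns a dict with "frame" (420x560x3 uint8, red, green, blue), "K" (3x3 intrinsics, pixels), "origin" and "rotation" of the camera in the world. Camera axes: x right, y down, z forward; pixel columns grow to the right and rows downward; lengths in m; the calibration is good to about 2 mm. A picture is of the moment at which its call begins. There is no depth.
- close_job(): hands the job in; it is judged then, once.
Trained networks look in a picture, given as the dict that the camera call returned (one of the last four; its "shot" number tells which), for a name from the list of things; names that differ only in an ending like _2 or _b are one class to them, and where a whole thing is asked for, a point or a joint stands for the part that bears it (a point fixed in the world has none). Each returns a list of dicts, best first, with "conf" (0 to 1); they miss things now and then, are a little off and sometimes report something else, mostly with a low value. They report only what shows in the picture. A call takes as long as a camera call. They do not tell look-alikes from the thing itself.
- search_frame(picture, target): "bbox" ([left, top, right, bottom] in pixels, round what is visible of it).
- outline_of(picture, target): "region" (420x560 bool, what is visible of it) and "bbox" ([left, top, right, bottom] in pixels, round what is visible of it).
The state is a dict: "time_s": time; "joints": joint angles; "qd": joint speeds; "joint_torque": joint torques, N m; "tcp_pos": TCP position; "eef_rot": TCP orientation; "contact_force": force on the tool from outside, world axes, zero at the start; "moment": the same for the moment, N m; "gripper_width": finger opening in m; "gripper_force": force on a finger pad.
Only numpy, scipy, OpenCV 4.12 (cv2) and the standard library are available. Lean on these libraries where they do the work, as an engineer would, in place of code of your own. Each camera call takes 0.05 s, during which the arm holds its last target. There are 200 camera calls.

## Task

The tile inside the plaster mould is still stuck, at an unknown depth. Slide the steel gauge blade straight into the slot at the front of the mould, lying flat, until you feel it meet the hidden tile, push on to shift the tile about 5 mm and no more, and leave the blade lying in the slot. Leave the other things on the table where they are.

Things in the scene. Friction and masses are not known exactly. Their poses are not given: they have to be found in the camera images.
- mould: fixed white plaster mould on a board, origin on the table (z 0) below the middle of the slot mouth, +x into the slot. Block x 0..130, y -75..75, 68 mm high. The board makes a flat sill before it, top 12 mm high, x -215..0, y -115..35 mm, level with the slot floor. Along x on it a dark wooden fence, 10 mm high, 14 mm thick, inner face at y +16.5 mm. Slot: y -22..22, 9 mm high.
- slot_mouth (a point): middle of the slot's mouth on its floor, 12 mm above the table; axes as the mould's
- gauge: flat gauge, 150 x 30 mm, about 0.2 kg, loose on the sill: steel blade 95 mm long, 4 mm thick (x -20..75 mm), and at the rear a dark wooden grip 55 mm long, 30 wide, 24 high (x -75..-20 mm). Origin in the middle of the underside; +x to the blade tip, z up
- gauge_tip (a point): middle of the blade's tip edge, 75 mm ahead of the gauge's origin, 2 mm above its underside
- gauge_heel (a point): middle of the flat upright rear face of the grip, 75 mm behind the gauge's origin, 12 mm above its underside
- casting (a joint): how far (m) the tile hidden in the slot has been shifted inwards: 0 at the start, at most 0.016. The tile, 40 mm wide, fills the slot's height; its front face first lies 40 to 72 mm behind the slot's mouth, unseen. It takes about 5 N to shift and stays where it is left.
- small_cup: small brown clay cup, 52 mm across, 45 mm high, standing on the mould's upper block; leave alone (origin: centre of its underside)
- wood_rib: flat pale wooden shaping rib 110 x 45 x 7 mm on the table beyond the fence; leave alone (origin: centre of its underside)
- brush: brush lying on the table to the right of the mould; leave alone
- glass_mug: glass mug, 80 mm across, 110 mm high; leave alone (origin: centre of its underside)
- flask: black flask, 70 mm across, 170 mm high; leave alone (origin: centre of its underside)
- clay_cup: brown clay cup, 76 mm across, 70 mm high; leave alone (origin: centre of its underside)
- bowl: wooden bowl, 110 mm across, 45 mm high; leave alone (origin: centre of its underside)
Mind the look-alikes: they are no part of the job. Leave any blue or yellow look-alike of the gauge alone.

How it is judged (in metres and radians):
On the way:
1. the blade's tip is inside the slot, the tile not yet shifted (x of gauge_tip in the frame of mould above 0.012 m and y of gauge_tip in the frame of mould between -0.022 and 0.022 m and z of gauge_tip in the frame of mould below 0.021 m and value of joint casting below 0.0015 m), for 0.1 s.
At the end, for the whole second after the job is handed in: The tile has been shifted 2.5 to 8 mm; the gauge lies flat (within 0.06 rad) and at rest, its blade in the slot, tip more than 30 mm behind the mouth, pointing along the slot within 0.15 rad (value of joint casting between 0.0025 and 0.008 m and x of gauge_tip in the frame of mould above 0.03 m and z of gauge_tip in the frame of mould between 0.01 and 0.02 m and y of gauge_tip in the frame of mould between -0.022 and 0.022 m and angle between the x axis of gauge and the x axis of mould, either way round below 0.15 rad and angle between gauge's own z axis and vertical below 0.06 rad and linear speed of gauge below 0.01 m/s); the robot touches nothing.
It fails at once if the tile is shoved more than 10 mm (value of joint casting above 0.01 m).
It fails at once if one of the other things on the table is moved more than 30 mm (distance of any of small_cup, wood_rib, brush, glass_mug, flask, clay_cup, bowl from where it was at the start of the episode above 0.03 m).
It also fails if it takes over 51 s, if anything falls off the work surface, if the arm or the gripper's body presses on something with over 40 N, if the wrist force passes 120 N, or if a joint passes its speed limit or range.

## Working session

There is one attempt and no reset: what is moved stays moved. The work goes in short steps, Python scripts to look and compute and a shell command to move; the robot and the scene stay as the last step left them, time stands still between calls to the robot, and variables do not carry over. Pictures are saved under pics/ and viewed, at most 10 in all, crops included, and the job is handed in when it is done.

```bash
mkdir -p pics; cat > h.py <<'E'
import numpy as np,cv2
from plant import r,capture,close_job,search_frame,outline_of
def save(p,n): cv2.imwrite('pics/'+n,p['frame'][:,:,::-1])
def ray(p,uv):
    d=np.linalg.inv(p['K'])@np.array([uv[0],uv[1],1.]); return np.array(p['rotation'])@d
def onz(p,uv,z):
    d=ray(p,uv);o=np.array(p['origin']);return o+d*(z-o[2])/d[2]
def proj(p,X):
    c=np.array(p['rotation']).T@(np.array(X)-p['origin']);q=p['K']@c;return q[:2]/q[2]
def tri(a,ua,b,ub):
    da,db=ray(a,ua),ray(b,ub);o1,o2=np.array(a['origin']),np.array(b['origin'])
    s=np.linalg.lstsq(np.c_[da,-db],o2-o1,rcond=None)[0];A=o1+da*s[0];B=o2+db*s[1]
    return (A+B)/2,np.linalg.norm(A-B)
E
python3 - <<'E'
from h import *
import cv2
for n in('scene','top'):
    p=capture(n);save(p,n+'0.png');print(n,p['origin'],p['K'][0][0])
    for t in('gauge','mould','slot_mouth','wood_rib','small_cup','gauge_tip','gauge_heel'):
        try:print(t,[(round(d['conf'],2),[int(v) for v in d['bbox']]) for d in search_frame(p,t)])
        except Exception as e:print(t,e)
print(r.get_state())
E
```

```text
scene [ 1.08282969 -0.09393766  1.04634528] 466.77031860023436
gauge [(0.92, [140, 138, 183, 170]), (0.78, [321, 154, 363, 191]), (0.77, [166, 184, 220, 223]), (0.76, [263, 211, 303, 262]), (0.65, [334, 104, 372, 141])]
mould []
slot_mouth [(0.62, [247, 190, 356, 331])]
wood_rib [(0.95, [314, 209, 345, 250]), (0.71, [216, 240, 238, 315])]
small_cup [(0.91, [295, 276, 318, 300])]
gauge_tip [(0.91, [163, 184, 219, 223]), (0.86, [337, 109, 374, 140]), (0.8, [143, 137, 180, 171]), (0.66, [264, 208, 300, 262]), (0.56, [319, 155, 361, 191])]
gauge_heel [(0.94, [262, 210, 298, 263]), (0.91, [167, 185, 222, 224]), (0.7, [142, 140, 183, 171]), (0.64, [334, 103, 373, 141]), (0.63, [247, 191, 359, 331]), (0.56, [319, 154, 360, 190])]
top [ 0.40745385 -0.01499485  1.06907182] 396.8398310955889
gauge [(0.89, [177, 234, 230, 278]), (0.85, [155, 286, 186, 345]), (0.82, [264, 161, 290, 216]), (0.81, [328, 227, 385, 258]), (0.78, [364, 289, 406, 338]), (0.51, [263, 102, 280, 129])]
mould [(0.58, [226, 101, 309, 236])]
slot_mouth [(0.9, [230, 99, 307, 239])]
wood_rib [(0.88, [220, 168, 239, 213]), (0.
[... 378 characters left out ...]
 292, 213])]
{'time_s': 0.8, 'joints': array([ 8.05059403e+01,  2.05455456e+01,  6.82615493e-01,  5.73514165e-04,
       -7.01368238e+01, -1.65059873e+01]), 'qd': array([ 0.07602723,  0.0498741 ,  0.05150781,  0.00256691, -0.03555405,
       -0.13044708]), 'joint_torque': array([ 1.28334577e-03, -5.82291162e+01,  2.93275595e+01,  7.00231925e+00,
        1.25269472e-02, -2.01014433e-05]), 'tcp_pos': array([0.29592149, 0.60665312, 0.22657725]), 'eef_rot': array([-1.79999611e+02, -4.47240168e-04, -2.59998521e+01]), 'contact_force': array([ 0.7500447 ,  0.22406523, -1.07056152]), 'moment': array([-0.02361514,  0.0463168 , -0.0193895 ]), 'gripper_force': 0.0, 'gripper_width': 0.08783790523592844}
```

View pics/scene0.png

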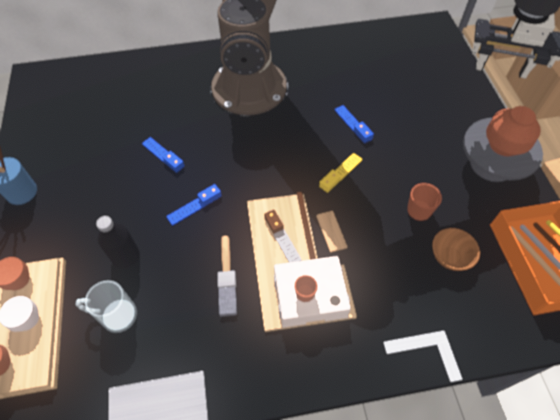

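View pics/top0.png

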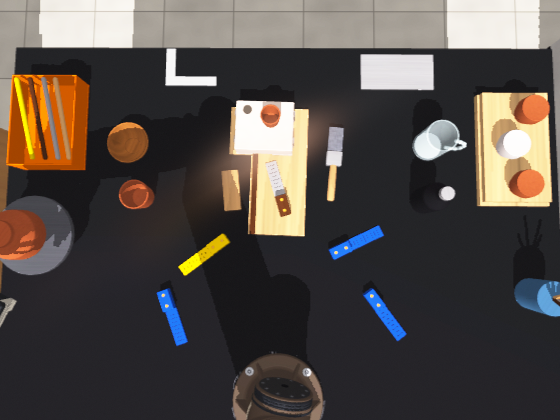

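The scene view shows the steel gauge with its brown grip at (280,235) on the sill in front of the white mould. In the top view it is at (278,188), lying askew. Things it could be taken for in the top view are blue at (357,242), (385,314) and (172,317), and yellow at (204,254). I choose the steel one on the board and check it in a close crop.

```bash
python3 - <<'E'
from h import *
a=cv2.imread('pics/scene0.png')[180:340,240:370];b=cv2.imread('pics/top0.png')[95:245,215:320]
a=cv2.resize(a,None,fx=3.07,fy=3.07*1,interpolation=3);b=cv2.resize(b,None,fx=3.8,fy=3.8,interpolation=3)
h=max(a.shape[0],b.shape[0]);f=lambda i:cv2.copyMakeBorder(i,0,h-i.shape[0],0,0,0)
o=np.hstack([f(a),f(b)]);print(a.shape,b.shape,o.shape);cv2.imwrite('pics/c1.png',o[:600,:800])
E
```

```text
(491, 399, 3) (570, 399, 3) (570, 798, 3)
```

View pics/c1.png

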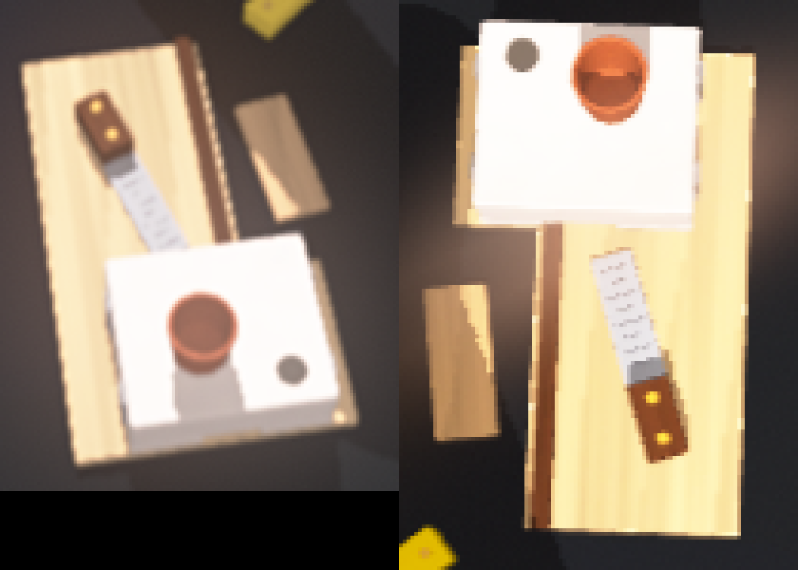

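The crop confirms the steel blade and brown grip lying on the sill. In the top view the blade tip is at crop (611,252) and the grip rear at (669,456). Now I fit the poses from both views.

```bash
cat > fit.py <<'E'
from h import *
from scipy.optimize import least_squares
def fit(obs,x0,names=''):
    # obs: (pic, uv, localxyz)
    def res(q):
        c,s=np.cos(q[3]),np.sin(q[3])
        return np.concatenate([proj(p,[q[0]+c*X[0]-s*X[1],q[1]+s*X[0]+c*X[1],q[2]+X[2]])-uv for p,uv,X in obs])
    k=least_squares(res,x0,loss='soft_l1');print(names,np.round(k.x[:3],4),np.degrees(k.x[3]).round(2));print(res(k.x).reshape(-1,2).round(1).tolist());return k.x
E
cat > m.py <<'E'
from fit import *
S=capture('scene');T=capture('top')
s=lambda u,v:np.array([240+(u+.5)/3.07-.5,180+(v+.5)/3.07-.5])
t=lambda u,v:np.array([215+(u-399+.5)/3.8-.5,95+(v+.5)/3.8-.5])
m=fit([(T,t(526,527),(-.215,.035,.012)),(T,t(740,536),(-.215,-.115,.012)),(T,t(473,205),(0,.075,.068)),(T,t(693,215),(0,-.075,.068)),(T,t(702,28),(.13,-.075,.068)),(T,t(481,22),(.13,.075,.068)),
(S,s(22,63),(-.215,-.115,.012)),(S,s(188,38),(-.215,.035,.012)),(S,s(107,262),(0,-.075,.068)),(S,s(303,235),(0,.075,.068)),(S,s(338,400),(.13,.075,.068)),(S,s(128,425),(.13,-.075,.068))],[.6,0,0,0],'mould')
g=fit([(T,t(629,388),(-.02,.015,.024)),(T,t(667,377),(-.02,-.015,.024)),(T,t(688,450),(-.075,-.015,.024)),(T,t(650,462),(-.075,.015,.024)),(T,t(590,257),(.075,.015,.004)),(T,t(632,248),(.075,-.015,.004)),
(S,s(76,100),(-.075,-.015,.024)),(S,s(106,92),(-.075,.015,.024)),(S,s(133,147),(-.02,.015,.024)),(S,s(104,158),(-.02,-.015,.024))],[.5,0,.012,0],'gauge')
c,sn=np.cos(m[3]),np.sin(m[3]);R=np.array([[c,sn],[-sn,c]])
for X in(.075,0,-.0475,-.075):
    print(X,R@(g[:2]+X*np.array([np.cos(g[3]),np.sin(g[3])])-m[:2]))
E
python3 m.py
```

```text
Traceback (most recent call last):
  File "m.py", line 5, in <module>
    m=fit([(T,t(526,527),(-.215,.035,.012)),(T,t(740,536),(-.215,-.115,.012)),(T,t(473,205),(0,.075,.068)),(T,t(693,215),(0,-.075,.068)),(T,t(702,28),(.13,-.075,.068)),(T,t(481,22),(.13,.075,.068)),
  File "fit.py", line 8, in fit
    k=least_squares(res,x0,loss='soft_l1');print(names,np.round(k.x[:3],4),np.degrees(k.x[3]).round(2));print(res(k.x).reshape(-1,2).round(1).tolist());return k.x
  File "fit.py", line 7, in res
    return np.concatenate([proj(p,[q[0]+c*X[0]-s*X[1],q[1]+s*X[0]+c*X[1],q[2]+X[2]])-uv for p,uv,X in obs])
                           ~~~~^^^^^^^^^^^^^^^^^^^^^^^^^^^^^^^^^^^^^^^^^^^^^^^^^^^^^
  File "h.py", line 9, in proj
    c=np.array(p['rotation']).T@(np.array(X)-p['origin']);q=p['K']@c;return q[:2]/q[2]
                                                            ~~~~~~^~
ValueError: matmul: Input operand 1 does not have enough dimensions (has 0, gufunc core with signature (n?,k),(k,m?)->(n?,m?) requires 1)
```

```bash
cat > rr.py <<'E'
import numpy as np
from scipy.spatial.transform import Rotation as Ro
def rot(v):
    v=np.array(v,float)
    return v if v.shape==(3,3) else Ro.from_euler('xyz',v,degrees=True).as_matrix()
E
sed -i "s/np.array(p\['rotation'\])/rot(p['rotation'])/; 1a from rr import rot" h.py
python3 -c "
from h import *
p=capture('top');print(p['rotation'],p['K'])"; python3 m.py
```

```text
[-175.56704348    0.86148572  -89.45634248] [[396.8398311    0.         278.83367387]
 [  0.         396.8398311  210.59860731]
 [  0.           0.           1.        ]]
mould [ 0.6414  0.0428 -0.0055] -1.66
[[-0.2, 0.2], [-0.4, -0.1], [-0.0, 0.5], [0.2, -0.1], [-0.3, -0.2], [0.2, -0.5], [-0.0, 0.7], [2.0, 1.7], [-1.5, -0.9], [-1.2, -1.0], [0.2, -0.9], [0.2, 1.0]]
gauge [0.55   0.0047 0.0021] 15.71
[[-0.8, -0.7], [0.1, -0.8], [0.1, 0.0], [-0.9, -0.2], [0.5, 1.0], [0.1, 0.5], [-0.9, 1.7], [0.0, -0.2], [0.7, -1.1], [-0.7, -0.1]]
0.075 [-0.01868425 -0.01836717]
0 [-0.09026672 -0.04074908]
-0.0475 [-0.13560229 -0.05492428]
-0.075 [-0.1618492  -0.06313098]
```

```bash
cat > fixz.py <<'E'
src=open('m.py').read().replace("[.6,0,0,0]","[.6,0,0,0],zf=0").replace("[.5,0,.012,0]","[.5,0,.012,0],zf=.012")
open('m2.py','w').write(src)
f=open('fit.py').read().replace("names=''","names='',zf=None").replace("    def res(q):","    def res(q):\n        q=np.array(q)\n        if zf is not None:q[2]=zf")
open('fit.py','w').write(f)
E
python3 fixz.py
sed -i "s/'mould',*/'mould'/" m2.py; sed -i "s/zf=0,'mould'/names='mould',zf=0/; s/zf=.012,'gauge'/names='gauge',zf=.012/" m2.py; python3 m2.py
```

```text
mould [0.6417 0.0425 0.    ] -1.64
[[-0.2, 0.0], [-0.2, -0.2], [-0.1, -0.1], [0.4, -0.7], [-0.2, -1.1], [0.1, -1.3], [-0.3, -0.3], [2.0, 0.6], [-1.6, -1.8], [-1.1, -1.9], [0.4, -1.6], [0.1, 0.3]]
gauge [0.5505 0.0046 0.012 ] 15.98
[[-0.8, -1.3], [0.2, -1.4], [0.3, -0.5], [-0.8, -0.6], [0.3, 0.2], [-0.0, -0.4], [-1.1, -0.1], [-0.2, -2.0], [0.7, -2.9], [-0.8, -1.8]]
0.075 [-0.01860398 -0.01783203]
0 [-0.09008692 -0.04052981]
-0.0475 [-0.13535945 -0.05490507]
-0.075 [-0.16156986 -0.06322758]
```

```bash
python3 -m creep '[[80,0.33,-0.98,0,0,0,7],[80,0.33,-0.98,0,0,0,7],[80,0.33,-0.98,0,0,0,7],[80,0.33,-0.98,0,0,0,7],[80,0.33,-0.98,0,0,0,7],[80,0.33,-0.98,0,0,0,6.7],[80,0.33,-0.98,0,0,0,0],[80,0.33,-0.98,0,0,0,0]]' 20
```

```text
time_s: 1.82
tcp_pos: [0.3622, 0.4095, 0.2267]
eef_rot: [-180.0, -0.0, 15.8]
contact_force: [0.6, 0.6, -0.0]
gripper_width: 0.0798
gripper_force: 0.0
```

```bash
python3 -m creep '[[80,0.33,-0.98,0,0,0,0],[80,0.33,-0.98,0,0,0,0],[80,0.33,-0.98,0,0,0,0],[80,0.33,-0.98,0,0,0,0],[80,0.33,-0.98,0,0,0,0],[80,0.33,-0.98,0,0,0,0],[80,0.33,-0.98,0,0,0,0],[80,0.33,-0.98,0,0,0,0]]'; python3 -m creep '[[80,0.33,-0.98,0,0,0,0],[80,0.33,-0.98,-0.5,0,0,0],[80,0.33,-0.98,-0.5,0,0,0],[80,0.33,-0.98,-0.5,0,0,0],[80,0.33,-0.98,-0.5,0,0,0],[80,0.33,-0.98,-0.5,0,0,0],[80,0.33,-0.98,-0.5,0,0,0],[70,0.33,-0.98,-0.5,0,0,0]]'; python3 -m creep '[[70,0,0,-0.5,0,0,0],[70,0,0,0,0,0,0]]'
```

```text
time_s: 2.48
tcp_pos: [0.4281, 0.2134, 0.2269]
eef_rot: [-180.0, -0.0, 15.7]
contact_force: [-0.6, 0.7, -0.6]
gripper_width: 0.0796
gripper_force: 0.0
time_s: 3.15
tcp_pos: [0.4943, 0.0175, 0.1388]
eef_rot: [-180.0, -0.1, 15.7]
contact_force: [0.1, 0.5, -0.2]
gripper_width: 0.0766
gripper_force: 0.0
time_s: 3.32
tcp_pos: [0.4926, 0.017, 0.1244]
eef_rot: [180.0, 0.2, 15.5]
contact_force: [-1.3, 0.4, -0.2]
gripper_width: 0.0706
gripper_force: 0.0
```

```bash
python3 -m creep '[[70,0.2,-0.52,-0.4,0,0,0.3],[70,0.2,-0.53,-0.8,0,0,0],[70,0,0,-0.8,0,0,0],[70,0,0,-0.8,0,0,0],[70,0,0,-0.3,0,0,0],[70,0,0,0,0,0,0]]'; python3 - <<'E'
from h import *
T=capture('top');S=capture('scene')
a=S['frame'][170:290,220:350];b=T['frame'][120:250,200:330]
o=np.hstack([cv2.resize(a,(400,369),interpolation=3),cv2.resize(b,(400,400),interpolation=3)[:369]]);cv2.imwrite('pics/c2.png',o[:,:,::-1])
E
```

```text
time_s: 3.82
tcp_pos: [0.503, -0.0074, 0.0481]
eef_rot: [180.0, 0.2, 16.0]
contact_force: [0.7, 0.7, 0.6]
gripper_width: 0.0701
gripper_force: 0.0
```

View pics/c2.png

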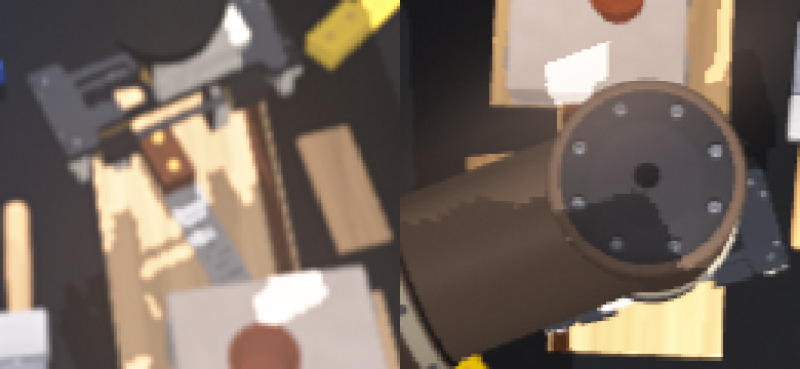

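The picture shows the fingers straddling the brown grip (crop (165,160)) square to it. I now lower, staying just above the fence height, and close.

```bash
python3 -m creep '[[70,0,0,-0.5,0,0,0],[70,0,0,-0.44,0,0,0],[50,0,0,0,0,0,0],[35,0,0,0,0,0,0],[20,0,0,0,0,0,0],[20,0,0,0,0,0,0],[20,0,0,0,0,0,0]]' 30
```

```text
time_s: 4.5
tcp_pos: [0.5045, -0.0074, 0.0265]
eef_rot: [-180.0, -0.1, 16.0]
contact_force: [0.0, 0.6, 0.3]
gripper_width: 0.0424
gripper_force: 0.0
```

```bash
python3 -m creep '[[20,0,0,0,0,0,0],[20,0,0,0,0,0,0],[20,0,0,0,0,0,0],[20,0,0,0,0,0,0]]' 30
```

```text
time_s: 4.83
tcp_pos: [0.5041, -0.0076, 0.0259]
eef_rot: [180.0, -0.0, 16.0]
contact_force: [-1.1, -0.0, 5.6]
gripper_width: 0.0296
gripper_force: 30.0
```

```bash
python3 -m creep '[[20,-0.2,0,0.02,0,0,0],[20,-0.14,0.25,0,0,0,-3.5],[20,0,0.35,0,0,0,-3.5],[20,0,0.35,0,0,0,-3.5],[20,0,0.35,0,0,0,-3.5],[20,0,0.35,0,0,0,-3.6],[20,0,0.35,0,0,0,0],[20,0,0.05,0,0,0,0]]'; python3 -m creep '[[20,0,0,0,0,0,0],[20,0,0,0,0,0,0]]'; python3 - <<'E'
from h import *
T=capture('top');S=capture('scene')
a=S['frame'][170:290,220:350];b=T['frame'][120:250,200:330]
o=np.hstack([cv2.resize(a,(400,369),interpolation=3),cv2.resize(b,(400,400),interpolation=3)[:369]]);cv2.imwrite('pics/c3.png',o[:,:,::-1])
E
```

```text
time_s: 5.5
tcp_pos: [0.4952, 0.0445, 0.026]
eef_rot: [-180.0, 0.0, -1.5]
contact_force: [0.6, -2.9, 1.5]
gripper_width: 0.0295
gripper_force: 30.0
time_s: 5.67
tcp_pos: [0.4954, 0.0438, 0.026]
eef_rot: [-180.0, -0.0, -1.5]
contact_force: [-0.6, 1.2, -0.0]
gripper_width: 0.0296
gripper_force: 30.0
```

View pics/c3.png

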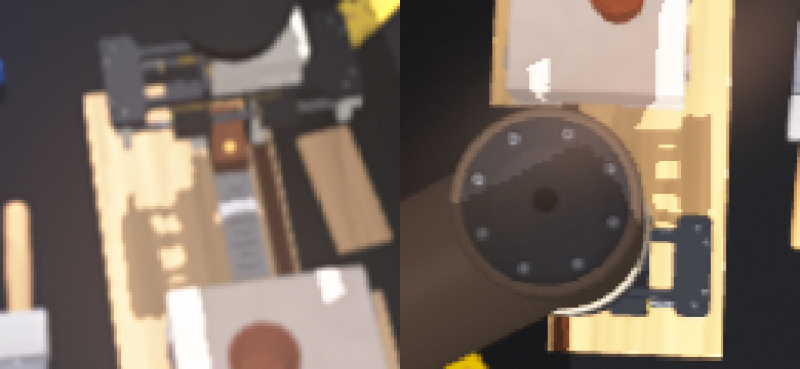

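The blade now lies parallel to the fence with a small gap, its tip about 23 mm before the mouth. I slide it in.

```bash
python3 -m creep '[[20,0.24,-0.007,0,0,0,0],[20,0.24,-0.007,0,0,0,0],[20,0.24,-0.007,0,0,0,0],[20,0.24,-0.007,0,0,0,0],[20,0,0,0,0,0,0]]'; python3 -m creep '[[20,0.24,-0.007,0,0,0,0],[20,0.24,-0.007,0,0,0,0],[20,0.24,-0.007,0,0,0,0],[20,0.24,-0.007,0,0,0,0],[20,0,0,0,0,0,0],[20,0,0,0,0,0,0]]'
```

```text
time_s: 6.18
tcp_pos: [0.521, 0.0429, 0.026]
eef_rot: [-180.0, -0.0, -1.6]
contact_force: [0.2, -0.3, 0.1]
gripper_width: 0.0297
gripper_force: 30.0
time_s: 6.68
tcp_pos: [0.5443, 0.0424, 0.026]
eef_rot: [-180.0, -0.1, -1.6]
contact_force: [1.3, -0.3, -0.6]
gripper_width: 0.0293
gripper_force: 30.0
```

```bash
python3 -m creep '[[20,0.1,-0.003,0,0,0,0],[20,0.1,-0.003,0,0,0,0],[20,0.1,-0.003,0,0,0,0],[20,0.1,-0.003,0,0,0,0],[20,0,0,0,0,0,0]]' | egrep 'tcp|contact'; for i in 1; do python3 -m creep '[[20,0.04,-0.001,0,0,0,0],[20,0.04,-0.001,0,0,0,0],[20,0,0,0,0,0,0]]' | egrep 'tcp|contact'; done
```

```text
tcp_pos: [0.554, 0.042, 0.026]
contact_force: [0.7, -0.3, -1.5]
tcp_pos: [0.5555, 0.0419, 0.026]
contact_force: [1.2, -0.7, -0.9]
```

```bash
python3 -m creep '[[20,0.04,-0.001,0,0,0,0],[20,0.04,-0.001,0,0,0,0],[20,0,0,0,0,0,0]]' | egrep 'tcp|contact'; python3 -c "
from plant import r
print(r.get_state()['contact_force'])"
```

```text
tcp_pos: [0.5577, 0.0419, 0.026]
contact_force: [-0.3, 0.8, -1.2]
[-0.34073757  0.80475197 -1.20869378]
```

```bash
python3 -m creep '[[20,0.04,-0.001,0,0,0,0],[20,0.04,-0.001,0,0,0,0],[20,0,0,0,0,0,0]]' | egrep 'tcp|contact'; python3 -m creep '[[20,0.04,-0.001,0,0,0,0],[20,0.04,-0.001,0,0,0,0],[20,0,0,0,0,0,0]]' | egrep 'tcp|contact'
```

```text
tcp_pos: [0.5597, 0.0418, 0.0261]
contact_force: [1.2, 0.2, -1.6]
tcp_pos: [0.5617, 0.0418, 0.0261]
contact_force: [0.2, -0.1, -0.4]
```

```bash
python3 -m creep '[[20,0.04,-0.001,0,0,0,0],[20,0,0,0,0,0,0]]' | egrep 'tcp|contact'
```

```text
tcp_pos: [0.5626, 0.0417, 0.0261]
contact_force: [0.5, -0.2, -1.6]
```

```bash
python3 -m creep '[[20,0.04,-0.001,0,0,0,0],[20,0.04,-0.001,0,0,0,0],[20,0,0,0,0,0,0]]' | egrep 'tcp|contact'; python3 -m creep '[[20,0.04,-0.001,0,0,0,0],[20,0.04,-0.001,0,0,0,0],[20,0,0,0,0,0,0]]' | egrep 'tcp|contact'
```

```text
tcp_pos: [0.5647, 0.0417, 0.0261]
contact_force: [-0.0, -0.7, -1.9]
tcp_pos: [0.5667, 0.0416, 0.0261]
contact_force: [-0.2, 1.0, -2.1]
```

```bash
python3 -m creep '[[20,0.04,-0.001,0,0,0,0],[20,0.04,-0.001,0,0,0,0],[20,0,0,0,0,0,0]]' | egrep 'tcp|contact'; python3 -m creep '[[20,0.04,-0.001,0,0,0,0],[20,0.04,-0.001,0,0,0,0],[20,0,0,0,0,0,0]]' | egrep 'tcp|contact'
```

```text
tcp_pos: [0.5687, 0.0416, 0.0261]
contact_force: [0.3, -0.2, -1.6]
tcp_pos: [0.5707, 0.0415, 0.0261]
contact_force: [0.4, -0.1, -1.1]
```

```bash
python3 -m creep '[[20,0.04,-0.001,0,0,0,0],[20,0.04,-0.001,0,0,0,0],[20,0,0,0,0,0,0]]' | egrep 'tcp|contact'; python3 -m creep '[[20,0.04,-0.001,0,0,0,0],[20,0.04,-0.001,0,0,0,0],[20,0,0,0,0,0,0]]' | egrep 'tcp|contact'
```

```text
tcp_pos: [0.5727, 0.0415, 0.0261]
contact_force: [0.3, -0.8, -1.8]
tcp_pos: [0.5746, 0.0414, 0.0261]
contact_force: [-0.5, -0.8, -1.6]
```

```bash
python3 -m creep '[[20,0.04,-0.001,0,0,0,0],[20,0.04,-0.001,0,0,0,0],[20,0,0,0,0,0,0]]' | egrep 'tcp|contact'; python3 -m creep '[[20,0.04,-0.001,0,0,0,0],[20,0.04,-0.001,0,0,0,0],[20,0,0,0,0,0,0]]' | egrep 'tcp|contact'
```

```text
tcp_pos: [0.5767, 0.0414, 0.0261]
contact_force: [0.3, 0.3, -1.0]
tcp_pos: [0.5773, 0.0412, 0.026]
contact_force: [-5.5, 1.5, 2.5]
```

Contact: force −5.5 N at TCP x ≈ 0.577. I push on to about 0.582.

```bash
python3 -m creep '[[20,0.04,-0.001,0,0,0,0],[20,0.04,-0.001,0,0,0,0],[20,0,0,0,0,0,0]]' | egrep 'tcp|contact|width'; python3 -m creep '[[20,0,0,0,0,0,0]]' | egrep 'tcp|contact|width'
```

```text
tcp_pos: [0.578, 0.0409, 0.026]
contact_force: [-10.5, 1.4, 9.0]
gripper_width: 0.0295
tcp_pos: [0.578, 0.0409, 0.026]
contact_force: [-8.7, 2.8, 7.4]
gripper_width: 0.0298
```

```bash
python3 -m creep '[[20,0.04,-0.001,0,0,0,0],[20,0,0,0,0,0,0],[20,0,0,0,0,0,0]]' | egrep 'tcp|rot|contact|width'; python3 -c "
from plant import r
print(r.get_state()['moment'])"
```

```text
tcp_pos: [0.5788, 0.0407, 0.026]
eef_rot: [179.9, 0.3, -1.6]
contact_force: [-10.0, 2.0, 7.7]
gripper_width: 0.0296
[0.68617324 3.62970779 0.21961051]
```

```bash
python3 -m creep '[[20,0.04,-0.001,0,0,0,0],[20,0.04,-0.001,0,0,0,0],[20,0,0,0,0,0,0]]' | egrep 'tcp|contact'; python3 -m creep '[[20,0.04,-0.001,0,0,0,0],[20,0,0,0,0,0,0]]' | egrep 'tcp|contact|width'
```

```text
tcp_pos: [0.5807, 0.0406, 0.026]
contact_force: [-10.1, 1.5, 8.8]
tcp_pos: [0.5817, 0.0406, 0.026]
contact_force: [-9.3, 2.0, 8.6]
gripper_width: 0.0293
```

```bash
python3 -m creep '[[20,0.03,-0.001,0,0,0,0],[20,0,0,0,0,0,0]]' | egrep 'tcp|contact'; python3 -m creep '[[20,-0.05,0.002,0,0,0,0],[20,-0.05,0.002,0,0,0,0],[20,0,0,0,0,0,0]]' | egrep 'tcp|contact|width'
```

```text
tcp_pos: [0.5824, 0.0406, 0.026]
contact_force: [-11.7, 1.8, 8.7]
tcp_pos: [0.5824, 0.0412, 0.026]
contact_force: [-1.8, 0.6, -0.6]
gripper_width: 0.0296
```

```bash
python3 -m creep '[[34,0,0,0,0,0,0],[40,0,0,0,0,0,0],[50,0,0,0,0,0,0],[50,0,0,0,0,0,0],[50,0,0,0,0,0,0],[50,0,0,0,0,0,0]]'; python3 -m creep '[[50,0,0,0.1,0,0,0],[50,0,0,0.3,0,0,0],[50,0,0,0.6,0,0,0],[50,-0.3,0,0.8,0,0,0],[50,-0.6,0,0.9,0,0,0],[50,-0.9,0,0.9,0,0,0],[50,-0.9,0,0.9,0,0,0],[50,-0.9,0,0.6,0,0,0]]'; python3 -m creep '[[50,-0.3,0.9,0.6,0,0,0],[50,0,1,0.6,0,0,0],[50,0,1,0,0,0,0],[50,0,1,0,0,0,0],[50,0,1,0,0,0,0],[50,0,1,0,0,0,0],[50,0,1,0,0,0,0],[50,0,1,0,0,0,0]]'
python3 - <<'E'
from h import *
T=capture('top');S=capture('scene')
a=S['frame'][180:340,240:370];b=T['frame'][95:245,215:320]
a=cv2.resize(a,None,fx=3.07,fy=3.07,interpolation=3);b=cv2.resize(b,None,fx=3.8,fy=3.8,interpolation=3)
a=cv2.copyMakeBorder(a,0,b.shape[0]-a.shape[0],0,0,0)
cv2.imwrite('pics/c4.png',np.hstack([a,b])[:,:,::-1])
E
```

```text
time_s: 12.18
tcp_pos: [0.5828, 0.0413, 0.0261]
eef_rot: [-180.0, -0.0, -1.6]
contact_force: [-0.3, 0.5, -0.0]
gripper_width: 0.0494
gripper_force: 0.0
time_s: 12.85
tcp_pos: [0.4926, 0.0413, 0.1561]
eef_rot: [-180.0, -0.1, -1.6]
contact_force: [0.1, 1.3, 1.0]
gripper_width: 0.0499
gripper_force: 0.0
time_s: 13.52
tcp_pos: [0.485, 0.24, 0.1845]
eef_rot: [-180.0, -0.0, -1.6]
contact_force: [0.1, -0.2, -0.5]
gripper_width: 0.0502
gripper_force: 0.0
```

View pics/c4.png

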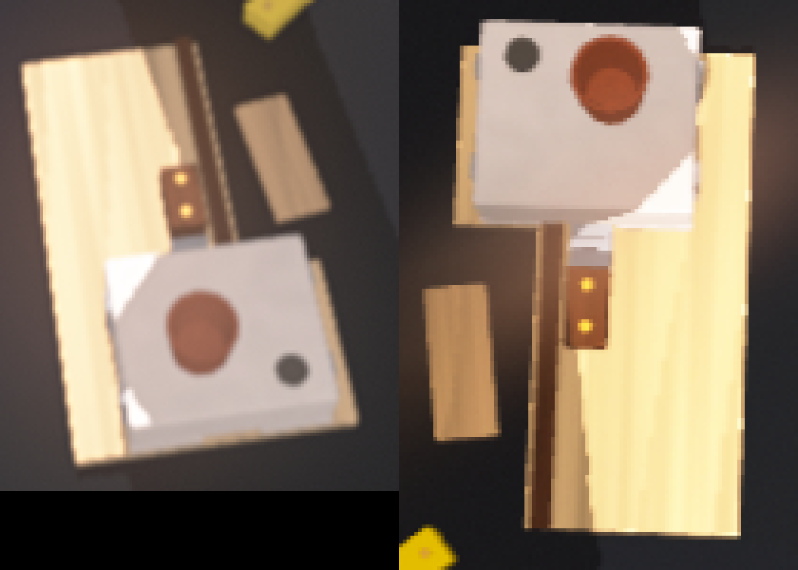

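The gauge lies straight along the fence, blade in the mouth. In the top crop the grip rear is at (585,348). The cup and rib are unmoved. A quick check for slip in the grip:

```bash
python3 - <<'E'
from fit import *
T=capture('top')
t=lambda u,v:np.array([215+(u-399+.5)/3.8-.5,95+(v+.5)/3.8-.5])
g=fit([(T,t(569,266),(-.02,.015,.024)),(T,t(610,267),(-.02,-.015,.024)),(T,t(606,349),(-.075,-.015,.024)),(T,t(564,347),(-.075,.015,.024))],[.6,0,.012,0],'gauge',zf=.012)
print('expected x',.5824+.048)
E
```

```text
gauge [0.6272 0.0389 0.048 ] -2.3
[[-0.3, 0.3], [0.2, 0.5], [0.2, -0.4], [-0.1, -0.4]]
expected x 0.6304000000000001
```

```bash
python3 -c "
from plant import close_job
print(close_job())"
```

```text
the job is handed in; nothing more can be done
None
```

The job is handed in, but the hand-in gave no verdict: by my estimate the tile went in about 4–5 mm after the blade met it some 59 mm behind the mouth, the blade is left in the slot, the hand is clear, and the cup and rib look unmoved in the last picture.

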